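# Roll the pipe offcut up the gutter to its stop and swing the keeper behind it

## Robot

A 6-joint arm with a two-finger parallel gripper is mounted at the origin on the work surface. World frame = base frame: x ahead of the robot, y to its left, z up, the work surface at z = 0. Lengths are in mm, angles in rad, forces in N, time in s.
With the tool pointing down it reaches from about 250 to 850 mm from the base axis. Payload 12.5 kg.
Tool frame: the origin (TCP) lies at the very end of the fingers, on their centre line; the grasp point (between the pads) lies 19 mm behind it; z points along the fingers, y is the line along which they close (so a half turn about z gives the same grasp; the last joint's range is limited). The gripper opens to 93 mm and grips with 3 to 60 N. Pads are 15 mm wide; open, the fingers measure 128 mm over their backs; the gripper's body (75 mm by 188 mm) begins 65 mm behind the grasp point.
Start: joints at [1.116, 0.351, 1.652, -0, 1.139, -0.085], TCP at [198.754, 512.817, 218.633] pointing down, gripper open.
Joint ranges: [-2.75, 2.75], [-0.79, 2.1], [0.01, 2.65], [-1.57, 4.71], [0.07, 3.14], [-2.87, 2.87]. Speed limits (rad/s): [2.22, 2.22, 2.79, 3.14, 3.14, 3.14].

## Interface

Orientations are given as a 3x3 rotation matrix whose columns are the frame's x, y, z axes.
In Python, from rig import manip gives the robot as it stands.
- The arm moves only by the tool carry_out, never from a script. Its arguments are lists of equal length, an entry for each row: "translation": the shift along the world's x, y, z in units of 0.2 m (1.0 is 0.2 m), a list of three; "yaw": the turn about the world's z in units of 60 degrees (1.0 is 60 degrees). A call has 1 to 20 rows; each row shifts and turns the commanded pose from where the row before left it; what a row does not reach is not made up. A row lasts 1/10 s, in which the tool goes at most 50 mm and 8.59 degrees, less where a joint would pass 70% of its speed; a pose out of reach is approached as far as the arm can. A call with a number of a shift or a turn outside -1 to 1 is refused whole. A call with a gripper value outside its range is refused whole. "gripper" is the opening in per cent of the stroke, from 0 (shut) to 100 (fully open), set as the call begins (left out, the last holds). The fingers move at their own pace and stop on an object; the grip force is fixed at half the most. Time passes only in rows, so rows that do not move let the fingers close. It gives the time, the measured TCP pose, the force, the opening and the grip force at its end, in the units of the state.
- manip.observe(): the state, without advancing time (a new reading comes with each control period).
- manip.camera(name): name is "scene" or "top" or "wrist"; returns the picture (384x512x3 uint8, red, green, blue); there is no depth.
- manip.camera_info(name): a dict with "intrinsics" (3x3 intrinsics, pixels), "dist_coeffs" ([k1, k2, p1, p2, k3] as OpenCV has them; the pictures are not rectified), "cam_to_world" (4x4, takes a point from camera to world coordinates); the wrist camera has in their place "T_tool_cam" (4x4, takes a point from camera to tool coordinates, whose origin is the TCP and whose axes are the flange's). Camera axes: x right, y up, looking along -z (the intrinsics and any distortion apply to the point x, -y, -z); pixel columns grow to the right and rows downward; lengths in mm; the calibration is good to about 2 mm. A picture is of the moment at which its call begins: read the wrist's pose just before it. camera_info takes no time and is no camera call.
- manip.finish_job(): hands the job in; it is judged then, once.
The state is a dict: "time_s": time; "qpos": joint angles; "joint_velocities": joint speeds; "effort": joint torques, N m; "ee_pos": TCP position; "orientation": TCP orientation; "force": force on the tool from outside, world axes, zero at the start; "ft_torque": the same for the moment, N m; "grip_width": opening from 0.0 (shut) to 1.0 (fully open); "grip_force": force on a finger pad.
Only numpy, scipy, OpenCV 4.12 (cv2) and the standard library are available. Lean on these libraries where they do the work, as an engineer would, in place of code of your own. Each camera call takes 0.05 s, during which the arm holds its last target. There are 200 camera calls.

## Task

With your fingertips, gently push the orange pipe offcut up the sloping gutter and over the crest until it lies in the dip against the wooden end stop and stays there by itself; then push the red keeper arm fully across the gutter behind it. Only push: the offcut must roll or slide along the gutter floor without being lifted, flicked or carried. Leave everything else where it is, and finish with the hand clear.

Things in the scene. Friction and masses are not known exactly. Their poses are not given: they have to be found in the camera images.
- gutter: Fixed jig: an open aluminium gutter on a plywood board (370 x 240 mm, 16 mm thick). Origin on the table surface under the gutter's centre line; z up, x along the gutter UPHILL, y across it (board: y -150 to +90 mm). The gutter inside spans y -45 to +45 mm between 3 mm walls 20 mm high above its floor. Offsets below are in this frame, heights from the table.
- low_end (a point): Foot of the slope, on the floor's centre line at x = -150 mm, 25 mm high. From here the floor rises at 6 degrees. An 8 mm high, 12 mm thick lip just below it (x -162 to -150) stops the offcut from rolling out; behind the lip the space above the board is open.
- crest (a point): Top of the slope, on the floor's centre line at x = +70 mm, 48 mm high. Beyond it the floor falls at 10 degrees into a short dip that ends at the wooden end stop, whose upright face is at x = +135 mm and whose top is 100 mm high.
- offcut: The orange plastic pipe offcut, 60 mm diameter, 80 mm long, about 80 g, with dark ends, lying across the gutter and free to roll along it. Origin at its centre; it turns as it rolls; its y axis is the pipe's axis. It starts at the low end against the lip (centre 57 mm high, x about -133 mm) and rolls back there if let go before the crest.
- offcut_center (a point): Centre of the offcut (30 mm above the floor it lies on).
- seat (a point): Where the offcut's centre lies when it rests in the dip against the end stop: x = +105 mm in the gutter's frame, 72 mm above the table.
- keeper_pivot (a point): Upright hinge axis of the red keeper arm, at x = +62, y = +60 mm in the gutter's frame (outside the wall), 83 mm high, half-way up the arm. The arm is a bar 10 mm thick and 18 mm high (74 to 92 mm above the table, just above the gutter's walls), reaching 70 mm from the hinge axis.
- keeper_knob (a point): Middle of the red knob (14 mm diameter, 12 mm high, top 104 mm above the table) that stands on the arm 56 mm from the hinge axis.
- keeper (a joint): Angle of the keeper arm, rad, 0 to 1.87, growing counterclockwise seen from above. At 0.3 the arm points straight downhill, alongside the gutter wall; at less it is splayed outward from the gutter; at 1.87 (its end stop) it lies straight across the gutter, 8 mm behind the seated offcut. It starts between 0 and 0.28. It turns with light friction (about 1 N at the knob) and stays where it is left.
- copper_piece_mid (a point): Middle of a short copper pipe piece standing upright on the board beside the gutter, 35 mm diameter, 55 mm high. Leave alone.
- post_cap_mid (a point): Middle of a black plastic post cap on the board beside the gutter, 52 mm diameter, 30 mm high. Leave alone.
- tape_mid (a point): Middle of a grey roll of tape lying flat, 100 mm diameter, 25 mm high. Leave alone.
- spray_mid (a point): Middle of a blue and pale grey can, 64 mm diameter, 180 mm high. Leave alone.
- jar_mid (a point): Middle of a jar with a yellow lid, 64 mm diameter, 70 mm high. Leave alone.
- screwdriver_grip (a point): Handle of a screwdriver lying on the table. Leave alone.
- wrench_grip (a point): Handle of a wrench lying on the table. Leave alone.
There are look-alikes about, which are no part of the job. Several things have the shape of the offcut; the one meant has the colours described above.

How it is judged (in metres and radians):
On the way, in this order (a step that is already met when the one before it is completed fails the run):
1. the offcut rests in the dip against the end stop (x of offcut_center in the frame of gutter between 0.1 and 0.11 m and y of offcut_center in the frame of gutter between -0.02 and 0.02 m and z of offcut_center in the frame of gutter between 0.066 and 0.078 m and linear speed of offcut below 0.02 m/s), for 0.2 s.
2. the keeper arm is across the gutter behind it (value of joint keeper above 1.7 rad), for 0.2 s.
At the end, for the whole second after the job is handed in: The offcut lies still in the dip, its centre within 5 mm of the seat along the gutter, 20 mm across it and 6 mm in height, and the keeper arm is across the gutter behind it (joint above 1.70 rad, at rest) (all of step 1 and value of joint keeper above 1.7 rad and velocity of joint keeper between -0.05 and 0.05 rad/s); the robot touches nothing.
It fails at once if the offcut is lifted more than about 12 mm off the gutter floor, or leaves the gutter (z of offcut_center in the frame of gutter above 0.092 m or z of offcut_center in the frame of gutter below 0.045 m or (x of offcut_center in the frame of gutter below -0.02 m and z of offcut_center in the frame of gutter above 0.082 m) or (x of offcut_center in the frame of gutter below -0.08 m and z of offcut_center in the frame of gutter above 0.075 m)).
It fails at once if the offcut is flicked or struck (faster than 0.6 m/s) (linear speed of offcut above 0.6 m/s).
It fails at once if a bystander is moved more than 20 mm (distance of any of copper_piece_mid, post_cap_mid, tape_mid, spray_mid, jar_mid, screwdriver_grip, wrench_grip from where it was at the start of the episode above 0.02 m).
It also fails if it takes over 50 s, if anything falls off the work surface, if the arm or the gripper's body presses on something with over 40 N, if the wrist force passes 120 N, or if a joint passes its speed limit or range.

## Working session

There is one attempt and no reset: what is moved stays moved. The work goes in short steps, Python scripts to look and compute and a tool call to move; the robot and the scene stay as the last step left them, time stands still between calls to the robot, and variables do not carry over. Pictures are saved under pics/ and viewed, at most 10 in all, crops included, and the job is handed in when it is done.

Besides the shell and the picture viewer there is one more tool, called after "Request:" as a command line: name --pt "numbers of a row" for each row, then --argument value for the rest. carry_out: Moves the arm, as the interface text tells. Its arguments: {"type":"object","properties":{"translation":{"type":"array"},"yaw":{"type":"array"},"gripper":{"type":"number"}},"required":["translation","yaw"]}

```bash
mkdir -p pics; python3 - <<'E'
from rig import manip
import cv2, numpy as np
s=manip.observe(); print(s)
a=[]
for n in("scene","top"):
    im=manip.camera(n); cv2.imwrite(f"pics/{n}0.png",im[:,:,::-1])
    i=manip.camera_info(n); print(n,np.round(i["cam_to_world"],3).tolist(),np.round(i["intrinsics"],1).tolist(),i["dist_coeffs"])
    a.append(im)
E
python3 -c "
import cv2
a=cv2.imread('pics/top0.png');cv2.imwrite('pics/top0b.png',cv2.resize(a,(800,600),interpolation=cv2.INTER_CUBIC))"
```

```text
{'time_s': 0.0, 'qpos': array([ 1.11640608e+00,  3.51234498e-01,  1.65240479e+00, -1.54233154e-05,
        1.13908106e+00, -8.45748791e-02]), 'joint_velocities': array([-0.00022159,  0.00204167, -0.00264975, -0.00116736, -0.00057961,
        0.00049436]), 'effort': array([-1.29158143e-03, -4.97327220e+01, -2.85254878e+01,  6.98915357e-02,
        2.56860908e-02, -6.09967151e-05]), 'ee_pos': array([198.61497248, 512.53122019, 218.10971278]), 'orientation': array([[-9.32396413e-01,  3.61436989e-01, -4.82370830e-04],
       [ 3.61437301e-01,  9.32395859e-01, -1.01940651e-03],
       [ 8.13093435e-05, -1.12483779e-03, -9.99999364e-01]]), 'force': array([ 1.16096853, -0.4400133 ,  0.31900854]), 'ft_torque': array([ 0.04057306,  0.00562454, -0.01068359]), 'grip_force': 0.0, 'grip_width': 1.0016902702326873}
scene [[-0.7, -0.472, 0.535, 1161.808], [0.714, -0.481, 0.509, 596.561], [0.017, 0.739, 0.674, 935.82], [0.0, 0.0, 0.0, 1.0]] [[449.6, 0.0, 254.3], [0.0, 449.6, 186.1], [0.0, 0.0, 1.0]] [-0.09442226  0.          0.          0.          0.        ]
top [[-0.018, 0.984, -0.178, 244.536], [-1.0, -0.017, 0.006, -9.765], [0.003, 0.178, 0.984, 1525.648], [0.0, 0.0, 0.0, 1.0]] [[431.9, 0.0, 252.4], [0.0, 431.9, 193.0], [0.0, 0.0, 1.0]] [-0.07837793  0.          0.          0.          0.        ]
```

View pics/top0b.png

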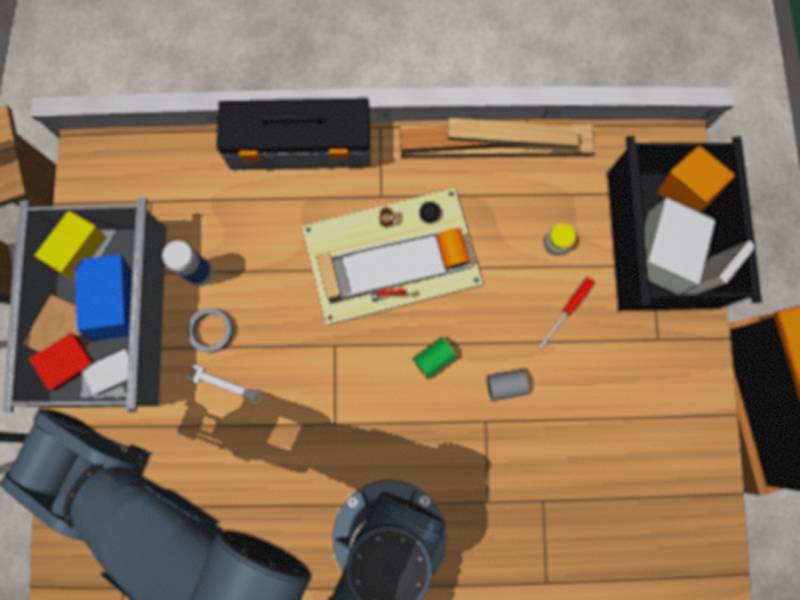

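View pics/scene0.png

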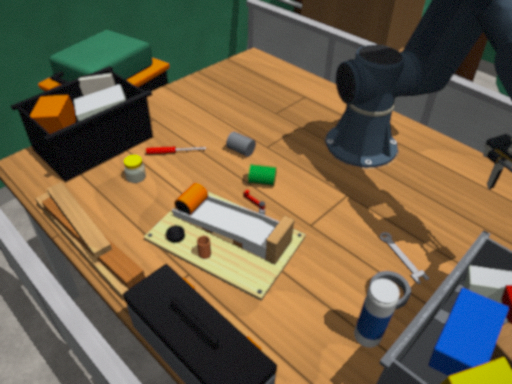

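The top view (800x600 scale) shows the board at about (393,256). The orange pipe with dark ends is at the gutter's low end, (454,247), and the keeper with its red arm is at (390,293). The wooden end stop is at (328,275).

The look-alikes are the green cylinder at (436,357), the grey one at (509,384) and an orange box in the bin at (700,175). Only the one in the gutter fits the description. Next I'll measure the board and take a confirming crop.

```bash
cat > h.py <<'E'
import numpy as np, cv2
from rig import manip
def ray(info,uv,T=None):
    T=np.array(info["cam_to_world"]) if T is None else T
    p=cv2.undistortPoints(np.array(uv,float).reshape(-1,1,2),np.array(info["intrinsics"]),np.array(info["dist_coeffs"])).reshape(-1,2)
    d=np.c_[p[:,0],-p[:,1],-np.ones(len(p))]@T[:3,:3].T
    return T[:3,3],d
def onz(info,uv,z,T=None):
    o,d=ray(info,uv,T); return o+d*((z-o[2])/d[:,2])[:,None]
E
python3 - <<'E'
from h import *
bgr=cv2.imread('pics/top0.png'); hsv=cv2.cvtColor(bgr,cv2.COLOR_BGR2HSV)
info=manip.camera_info("top")
x0,y0,x1,y1=185,115,315,212
print("board hsv",hsv[[150,200,135],[210,215,230]].tolist(),"table",hsv[[110,225],[230,240]].tolist())
m=((hsv[:,:,0]>20)&(hsv[:,:,0]<36)&(hsv[:,:,1]>50)&(hsv[:,:,2]>120)).astype(np.uint8)
M=np.zeros_like(m);M[y0:y1,x0:x1]=m[y0:y1,x0:x1]
c=np.vstack([k for k in cv2.findContours(M,0,1)[0] if cv2.contourArea(k)>30])
hull=cv2.convexHull(c).reshape(-1,2)
W=onz(info,hull,16)[:,:2].astype(np.float32)
r=cv2.minAreaRect(W); print(r); print(np.round(cv2.boxPoints(r)))
def cen(mask,mn=5):
    n,l,s,ce=cv2.connectedComponentsWithStats(mask.astype(np.uint8))
    return [(np.round(ce[i],1).tolist(),int(s[i,4])) for i in range(1,n) if s[i,4]>=mn and x0<ce[i][0]<x1 and y0<ce[i][1]<y1]
orange=(hsv[:,:,0]>5)&(hsv[:,:,0]<17)&(hsv[:,:,1]>215)
red=((hsv[:,:,0]<5)|(hsv[:,:,0]>172))&(hsv[:,:,1]>150)
for nme,mk,z in(("or",orange,75),("red",red,92)):
    for ce,s in cen(mk): print(nme,ce,s,np.round(onz(info,[ce],z)[0]))
cv2.imwrite('pics/crop1.png',cv2.resize(bgr[y0:y1,x0:x1],None,fx=6,fy=6,interpolation=cv2.INTER_CUBIC))
E
```

```text
board hsv [[29, 58, 205], [29, 66, 204], [21, 92, 199]] table [[15, 144, 205], [17, 138, 207]]
((629.3980102539062, -13.756072998046875), (241.88369750976562, 369.4793395996094), 13.713679313659668)
[[ 468.  137.]
 [ 556. -222.]
 [ 791. -165.]
 [ 703.  194.]]
or [294.8, 157.5] 76 [ 630. -168.   75.]
or [284.1, 160.0] 72 [ 622. -131.   75.]
red [249.5, 186.3] 37 [527.  -9.  92.]
```

View pics/crop1.png

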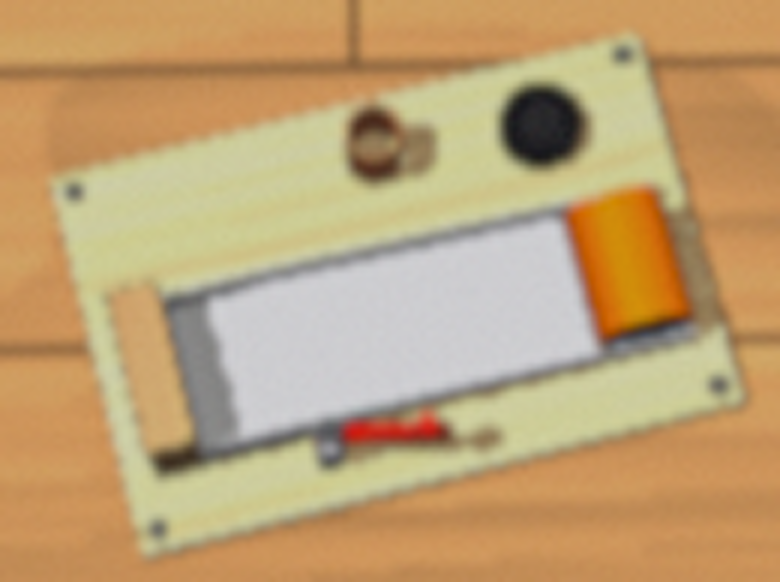

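The board measures 370 x 242 mm against the stated 370 x 240. That puts the gutter origin at about (600,-21), with gx=(-0.237,0.972) and gy=(-0.972,-0.237). The crop confirms the orange pipe against the lip: I measured about (626,-150) and expected (632,-150). The keeper is splayed on the robot's side. I'll now go behind the low end with the closing line across the gutter.

Request:
carry_out --pt "0.111 -0.178 0" --pt "0.111 -0.178 0" --pt "0.111 -0.178 0" --pt "0.111 -0.178 0" --pt "0.111 -0.178 0" --pt "0.111 -0.178 0" --pt "0.111 -0.178 0" --pt "0.111 -0.178 0" --pt "0.111 -0.178 0" --pt "0.111 -0.178 0" --pt "0.111 -0.178 0" --pt "0.111 -0.178 0" --pt "0.111 -0.178 0" --pt "0.111 -0.178 0" --pt "0.111 -0.178 0" --pt "0.111 -0.178 0" --pt "0.111 -0.178 0" --pt "0.111 -0.178 0" --pt "0.111 -0.178 0" --pt "0.111 -0.178 0" --yaw '[0,0,-0.115,-0.115,-0.115,-0.115,-0.115,-0.115,-0.115,-0.115,0,0,0,0,0,0,0,0,0,0]' --gripper 43

```text
time_s: 2.1
ee_pos: [643.2, -200.7, 218.2]
orientation: [[-0.235, 0.972, -0.001], [0.972, 0.235, 0.0], [0.0, -0.001, -1.0]]
force: [0.5, 0.4, 0.4]
grip_width: 0.433
grip_force: 0.0
```

```bash
python3 - <<'E'
from h import *
s=manip.observe(); print(s["time_s"],s["ee_pos"],s["orientation"].round(3).tolist(),s["grip_width"])
im=manip.camera("wrist"); cv2.imwrite("pics/w1.png",im[:,:,::-1])
R=np.eye(4);R[:3,:3]=s["orientation"];R[:3,3]=s["ee_pos"]
T=R@np.array(manip.camera_info("wrist")["T_tool_cam"]); np.save("T1.npy",T); print(T.round(2).tolist())
E
```

```text
2.1 [ 643.24931035 -200.74111797  218.1694437 ] [[-0.235, 0.972, -0.001], [0.972, 0.235, 0.0], [0.0, -0.001, -1.0]] 0.43256786387352086
[[0.97, -0.23, -0.07, 624.19], [0.24, 0.93, 0.28, -122.79], [-0.0, -0.29, 0.96, 385.01], [0.0, 0.0, 0.0, 1.0]]
```

View pics/w1.png

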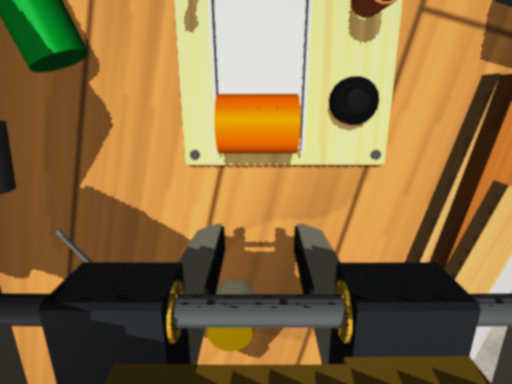

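The wrist view shows the offcut at (258,124), cols 216–300 and rows 94–153. The gutter walls are at cols ~214 and ~307, the post cap is at (354,101), and the jar is under the hand at (230,320). Checking these against the frame.

```bash
python3 - <<'E'
from h import *
T=np.load("T1.npy"); i=manip.camera_info("wrist"); it=manip.camera_info("top")
O=np.array([600.3,-20.9]); gx=np.array([-.237,.972]); gy=np.array([-.972,-.237])
def g(p): return np.round([(p[:2]-O)@gx,(p[:2]-O)@gy],1)
for n,uv,z in(("offL",(216,124),57),("offR",(300,124),57),("wallL",(214,85),50),("wallR",(308,85),50),("scr",(195,155),16),("scr",(376,155),16),("corner",(187,165),16),("corner",(385,164),16),("cap",(354,101),46)):
    p=onz(i,[uv],z,T)[0]; print(n,p.round(1),g(p))
p=onz(it,[(562*.64,235*.64)],70)[0]; print("jar",p.round(),g(p))
E
```

```text
offL [ 587.8 -161.9   57. ] [-134.1   45.5]
offR [ 671.6 -141.6   57. ] [-134.2  -40.6]
wallL [ 577.4 -125.    50. ] [-95.7  47. ]
wallR [ 669.9 -102.6   50. ] [-95.9 -48.3]
scr [ 566.2 -208.2   16. ] [-173.9   77.5]
scr [ 775.1 -157.5   16. ] [-174.2 -137.5]
corner [ 559.  -222.4   16. ] [-186.    87.9]
corner [ 789.3 -165.3   16. ] [-185.1 -149.5]
cap [ 721.4 -106.3   46. ] [-111.7  -97.5]
jar [ 654. -398.   70.] [-379.1   37.6]
```

Request:
carry_out --pt "0 0 -0.172" --pt "0 0 -0.172" --pt "0 0 -0.172" --pt "0 0 -0.172" --pt "0 0 -0.172" --pt "0 0 0" --pt "-0.006 0.0243 0.0026" --pt "-0.006 0.0243 0.0026" --pt "-0.006 0.0243 0.0026" --pt "-0.006 0.0243 0.0026" --pt "-0.006 0.0243 0.0026" --pt "-0.006 0.0243 0.0026" --pt "-0.006 0.0243 0.0026" --pt "-0.006 0.0243 0.0026" --pt "-0.006 0.0243 0.0026" --pt "-0.006 0.0243 0.0026" --pt "-0.006 0.0243 0.0026" --pt "-0.006 0.0243 0.0026" --yaw '[0,0,0,0,0,0,0,0,0,0,0,0,0,0,0,0,0,0]'

```text
time_s: 3.95
ee_pos: [628.2, -140.5, 52.9]
orientation: [[-0.235, 0.972, -0.0], [0.972, 0.235, 0.0], [0.0, -0.0, -1.0]]
force: [0.5, 0.6, 0.2]
grip_width: 0.427
grip_force: 0.2
```

```bash
python3 - <<'E'
from h import *
im=manip.camera("wrist"); cv2.imwrite("pics/w2.png",im[:,:,::-1])
E
```

```text
(no output)
```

View pics/w2.png

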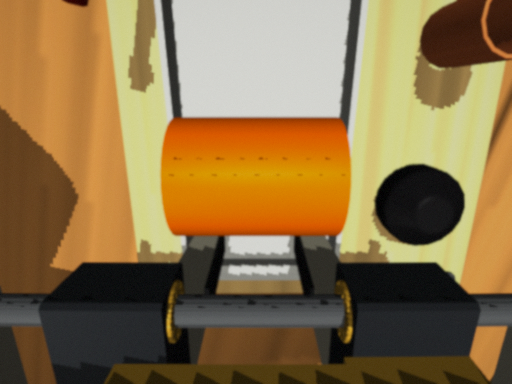

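The pipe lies square across both fingertips, (256,176), rows 118–235. I'll keep pushing, slowing near the crest.

Request:
carry_out --pt "-0.0095 0.0389 0.0042" --pt "-0.0095 0.0389 0.0042" --pt "-0.0095 0.0389 0.0042" --pt "-0.0095 0.0389 0.0042" --pt "-0.0095 0.0389 0.0042" --pt "-0.0095 0.0389 0.0042" --pt "-0.0095 0.0389 0.0042" --pt "-0.0095 0.0389 0.0042" --pt "-0.0095 0.0389 0.0042" --pt "-0.0095 0.0389 0.0042" --pt "-0.0095 0.0389 0.0042" --pt "-0.0095 0.0389 0.0042" --pt "-0.0095 0.0389 0.0042" --pt "-0.0095 0.0389 0.0042" --pt "-0.0095 0.0389 0.0042" --pt "-0.0095 0.0389 0.0042" --pt "-0.006 0.0243 0.0026" --pt "-0.006 0.0243 0.0026" --yaw '[0,0,0,0,0,0,0,0,0,0,0,0,0,0,0,0,0,0]'

```text
time_s: 5.8
ee_pos: [595.5, -6.2, 67.4]
orientation: [[-0.236, 0.972, 0.0], [0.972, 0.236, -0.0], [-0.0, 0.0, -1.0]]
force: [0.0, -1.7, 1.1]
grip_width: 0.43
grip_force: 0.3
```

```bash
python3 - <<'E'
from h import *
im=manip.camera("wrist"); cv2.imwrite("pics/w3.png",im[:,:,::-1])
E
```

```text
(no output)
```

View pics/w3.png

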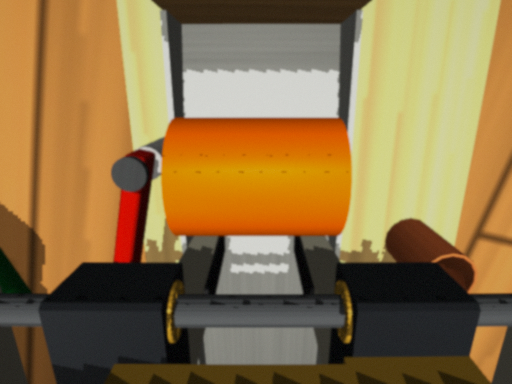

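The pipe is square at (256,176), just short of the crest. The keeper is visible at (130,200) and clear. I'll ease it over.

Request:
carry_out --pt "-0.006 0.0243 0" --pt "-0.006 0.0243 0" --pt "-0.006 0.0243 0" --pt "-0.004 0.0146 0" --pt "-0.004 0.0146 0" --pt "-0.004 0.0146 0" --pt "-0.004 0.0146 0" --pt "0 0 0" --pt "0 0 0" --pt "0 0 0" --pt "0 0 0" --pt "0 0 0" --pt "0 0 0" --yaw '[0,0,0,0,0,0,0,0,0,0,0,0,0]'

```text
time_s: 7.15
ee_pos: [588.8, 19.5, 67.3]
orientation: [[-0.235, 0.972, -0.0], [0.972, 0.235, -0.0], [-0.0, -0.0, -1.0]]
force: [-0.2, 0.0, 0.9]
grip_width: 0.429
grip_force: 0.0
```

```bash
python3 - <<'E'
from h import *
s=manip.observe()
im=manip.camera("wrist"); cv2.imwrite("pics/w4.png",im[:,:,::-1])
R=np.eye(4);R[:3,:3]=s["orientation"];R[:3,3]=s["ee_pos"]
i=manip.camera_info("wrist");T=R@np.array(i["T_tool_cam"])
hsv=cv2.cvtColor(im,cv2.COLOR_RGB2HSV)
m=((hsv[:,:,0]>5)&(hsv[:,:,0]<20)&(hsv[:,:,1]>225)&(hsv[:,:,2]>120)).astype(np.uint8)
n,l,st,c=cv2.connectedComponentsWithStats(m);k=1+st[1:,4].argmax();print(st[k],c[k])
O=np.array([600.3,-20.9]); gx=np.array([-.237,.972]); gy=np.array([-.972,-.237])
x,y,w,h=st[k,:4]
o,d=ray(i,[(x+w/2,y),(x+w/2,y+h-1)],T); d/=np.linalg.norm(d,axis=1)[:,None]
b=d.sum(0); b/=np.linalg.norm(b); p=o+b*((72-o[2])/b[2])
print(p,(p[:2]-O)@gx,(p[:2]-O)@gy)
E
```

```text
[  162   124   191    66 10697] [256.85051884 159.22492288]
[576.1074383   66.70534166  72.        ] 90.88602921220433 2.7527039971983087
```

View pics/w4.png

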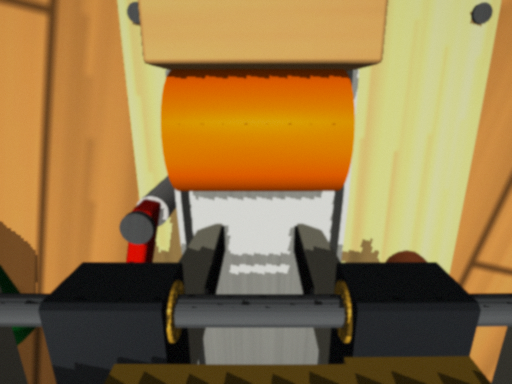

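The pipe rolled off the fingertips and lies against the wooden end stop, at (258,130), rows 70–190. Next I'll lift, move outside the keeper, turn 90° and shut the fingers.

Request:
carry_out --pt "0 0 0.125" --pt "0 0 0.125" --pt "0 0 0.125" --pt "-0.0755 -0.054 0" --pt "-0.0755 -0.054 0" --pt "-0.0755 -0.054 0" --pt "-0.0755 -0.054 0" --pt "-0.0755 -0.054 0" --pt "-0.0755 -0.054 0" --pt "0 0 0" --pt "0 0 0" --pt "0 0 0" --pt "0 0 0" --pt "0 0 0" --pt "0 0 0" --pt "0 0 0" --pt "0 0 0" --yaw '[0,0,0,-0.125,-0.125,-0.125,-0.125,-0.125,-0.125,-0.125,-0.125,-0.125,-0.125,-0.125,-0.125,0,0]' --gripper 0

```text
time_s: 8.9
ee_pos: [498.1, -45.2, 142.4]
orientation: [[0.971, 0.239, -0.0], [0.239, -0.971, -0.0], [-0.0, 0.0, -1.0]]
force: [-0.6, 0.4, -0.6]
grip_width: 0.007
grip_force: 0.0
```

```bash
python3 - <<'E'
from h import *
s=manip.observe(); print(s["ee_pos"],s["orientation"].round(3).tolist(),s["grip_width"])
im=manip.camera("wrist"); tp=manip.camera("top")
t=cv2.resize(tp[115:212,185:315],(512,382),interpolation=cv2.INTER_CUBIC)
v=np.vstack([cv2.resize(im,(400,300)),cv2.resize(t,(400,298))])
cv2.imwrite("pics/w5.png",v[:,:,::-1])
E
```

```text
[498.13290259 -45.21611792 142.37856255] [[0.971, 0.239, -0.0], [0.239, -0.971, -0.0], [-0.0, 0.0, -1.0]] 0.00744843910038791
```

View pics/w5.png

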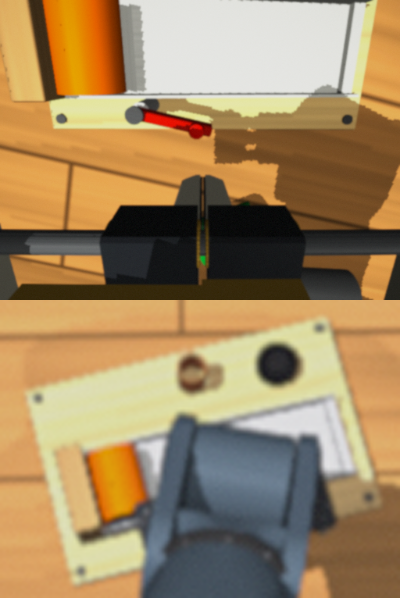

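The top crop shows the pipe seated against the stop at (115,483). The keeper is splayed outward, with its knob at (197,130) in the wrist view, and the shut fingers are outside it. Now I'll descend and push the arm.

Request:
carry_out --pt "0 0 -0.16" --pt "0 0 -0.16" --pt "0 0 0" --pt "0.0226 0.0055 0" --pt "0.0226 0.0055 0" --pt "0.0226 0.0055 0" --pt "0.0226 0.0055 0" --pt "0.0226 0.0055 0" --pt "0.0226 0.0055 0" --pt "0.0226 0.0055 0" --pt "0.0213 0.0087 0" --pt "0.0213 0.0087 0" --pt "0.0213 0.0087 0" --pt "0.0213 0.0087 0" --pt "0.0213 0.0087 0" --yaw '[0,0,0,0,0,0,0,0,0,0,0,0,0,0,0]'

```text
time_s: 10.5
ee_pos: [551.3, -28.5, 78.3]
orientation: [[0.972, 0.235, -0.0], [0.235, -0.972, 0.0], [-0.0, -0.0, -1.0]]
force: [-0.9, -0.0, 0.0]
grip_width: 0.004
grip_force: 0.6
```

Request:
carry_out --pt "0.014 0.0181 0" --pt "0.014 0.0181 0" --pt "0.014 0.0181 0" --pt "0.014 0.0181 0" --pt "0.014 0.0181 0" --pt "0.0026 0.0189 0" --pt "0.0026 0.0189 0" --pt "0.0026 0.0189 0" --pt "0.0026 0.0189 0" --yaw '[0,0,0,0,0,0,0,0,0]'

```text
time_s: 11.4
ee_pos: [567.3, 4.7, 78.4]
orientation: [[0.972, 0.235, 0.0], [0.235, -0.972, -0.0], [0.0, 0.0, -1.0]]
force: [0.6, -0.2, -0.3]
grip_width: 0.003
grip_force: 0.7
```

```bash
python3 - <<'E'
from h import *
s=manip.observe(); print(s["ee_pos"],s["force"])
im=manip.camera("wrist");cv2.imwrite("pics/w6.png",im[:,:,::-1])
E
```

```text
[567.33003699   4.72918972  78.43487203] [ 0.57415266 -0.19230319 -0.31969395]
```

View pics/w6.png

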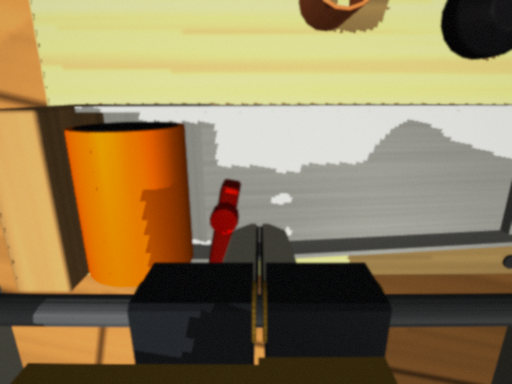

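The red arm is nearly across, with its knob at (224,213) and the pipe undisturbed at (130,205). Next come the last few mm in small steps.

Request:
carry_out --pt "0.0026 0.0189 0" --pt "0.0026 0.0189 0" --pt "-0.0024 0.0097 0" --pt "0 0 0" --yaw '[0,0,0,0]'

```text
time_s: 11.85
ee_pos: [567.9, 13.4, 78.3]
orientation: [[0.972, 0.236, 0.0], [0.236, -0.972, -0.001], [0.0, 0.001, -1.0]]
force: [0.8, -7.2, -2.4]
grip_width: 0.003
grip_force: 3.2
```

About 7 N of resistance means the arm is at its end stop. I'll back off and lift clear.

Request:
carry_out --pt "0.006 -0.024 0" --pt "0.012 -0.049 0" --pt "0.012 -0.049 0" --pt "0 0 0.2" --pt "0 0 0.2" --pt "0 0 0.2" --pt "0 -0.2 0" --pt "0 -0.2 0" --pt "0 -0.2 0" --pt "0 -0.2 0" --pt "0 -0.2 0" --pt "0 0 0" --pt "0 0 0" --yaw '[0,0,0,0,0,0,0,0,0,0,0,0,0]'

```text
time_s: 13.15
ee_pos: [573.4, -211.5, 198.1]
orientation: [[0.972, 0.233, -0.0], [0.233, -0.972, 0.001], [-0.0, -0.001, -1.0]]
force: [0.5, 0.4, -0.7]
grip_width: 0.006
grip_force: 0.0
```

```bash
python3 - <<'E'
from h import *
s=manip.observe(); print(s["ee_pos"],s["force"])
tp=manip.camera("top");sc=manip.camera("scene")
a=cv2.resize(tp[115:212,185:315],(520,388),interpolation=cv2.INTER_CUBIC)[:280]
b=cv2.resize(sc[170:300,140:320],(415,300),interpolation=cv2.INTER_CUBIC)[:,:]
v=np.zeros((590,520,3),np.uint8);v[:280]=a;v[285:585,:415]=b
cv2.imwrite("pics/f.png",v[:,:,::-1])
E
```

```text
[ 573.38922317 -211.46269992  198.0735103 ] [ 0.53922305  0.37846796 -0.69136651]
```

View pics/f.png

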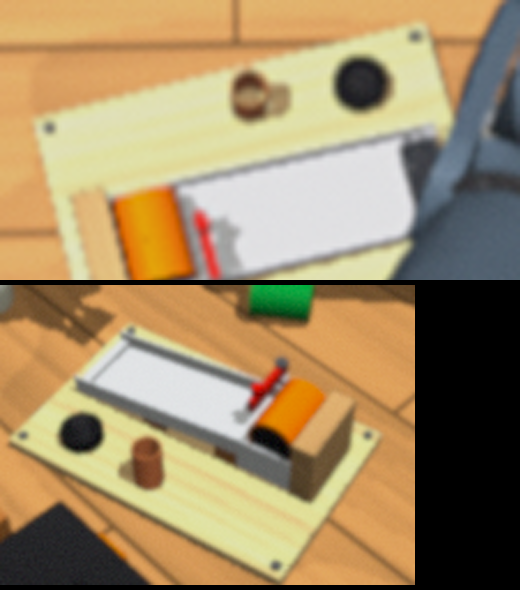

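Both views show the pipe seated against the stop, at (153,233) top and (290,410) scene. The keeper lies straight across behind it at (206,243), the bystanders are in place and the hand is clear.

```bash
python3 -c "
from rig import manip
print(manip.finish_job())"
```

```text
the job is handed in; nothing more can be done
None
```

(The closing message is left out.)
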